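# Close the board test jig, pin it and hold it shut

### The arm

A 6-joint arm with a two-finger parallel gripper is mounted at the origin on the work surface. World frame = base frame: x ahead of the robot, y to its left, z up, the work surface at z = 0. Lengths are in m, angles in rad, forces in N, time in s.
With the tool pointing down it reaches from about 0.3 to 0.775 m from the base axis. Payload 14.6 kg.
Tool frame: the origin (TCP) lies midway between the tips of the shut fingers; the grasp point (between the pads) lies 19 mm behind it (ctrl.tcp_to_grasp is the distance from the TCP to the grasp point, in m); x points along the fingers, y is the direction in which the jaws open and shut, and the axes are right-handed (so a half turn about x gives the same grasp; the last joint's range is limited). The gripper opens to 94 mm and grips with 3 to 60 N. Pads are 16 mm wide; open, the fingers measure 119 mm over their backs; the gripper's body (75 mm by 177 mm) begins 78 mm behind the grasp point.
Start: joints at [1.162, 0.3, 1.521, -0, 1.321, -0.067], TCP at [0.184, 0.518, 0.205] pointing down, gripper open.
Joint ranges: [-3.03, 3.03], [-0.79, 2.21], [0.23, 2.52], [-1.04, 4.18], [0, 3.07], [-2.55, 2.55]. Speed limits (rad/s): [2.22, 2.22, 2.57, 3.14, 3.14, 3.14].

### API

Orientations are given as [roll, pitch, yaw] about the fixed x, y, z axes, in that order (R = Rz(yaw) Ry(pitch) Rx(roll)).
In Python, from station import ctrl gives the robot as it stands.
- The arm moves only by the tool jog_arm, never from a script. Its argument "rows" is one flat list of numbers, 7 for each row, row after row: the shift along the world's x, y, z in m, then the turn, a rotation vector about the world's x, y, z in degrees, then the closure, from 0 (fully open) to 1 (shut). A call has 1 to 8 rows; each row shifts and turns the commanded pose from where the row before left it; what a row does not reach is not made up. A row lasts 1/12 s, in which the tool goes at most 41.7 mm and 7.16 degrees, less where a joint would pass 70% of its speed; a pose out of reach is approached as far as the arm can. A call with a gripper value outside its range is refused whole. The fingers move at their own pace and stop on an object; "squeeze" is the grip in N (left out, the last holds). Time passes only in rows, so rows that do not move let the fingers close. It gives the time, the measured TCP pose, the force and the opening at its end, in the units of the state.
- ctrl.get_obs(): the state, without advancing time (a new reading comes with each control period).
- ctrl.camera(name): name is "scene" or "top" or "wrist"; returns (picture, depth): 400x640x3 uint8, red, green, blue; 400x640 float32, m along the optical axis (not along the pixel's ray), 0 where there is no reading.
- ctrl.camera_model(name): a dict with "K" (3x3 intrinsics, pixels), "extrinsics" (4x4, takes a point from camera to world coordinates). Camera axes: x right, y down, z forward; pixel columns grow to the right and rows downward; lengths in m; the calibration is good to about 2 mm. A picture is of the moment at which its call begins: read the wrist's pose just before it. camera_model takes no time and is no camera call; for the wrist camera it gives the pose at the moment of the call.
- ctrl.hand_in(): hands the job in, once; it reports no verdict.
The state is a dict: "time_s": time; "qpos": joint angles; "joint_vel": joint speeds; "tau": joint torques, N m; "ee_pos": TCP position; "eef_rot": TCP orientation; "force": force on the tool from outside, world axes, zero at the start; "moment": the same for the moment, N m; "grip_width": finger opening in m.
Only numpy, scipy, OpenCV 4.12 (cv2) and the standard library are available. Lean on these libraries where they do the work, as an engineer would, in place of code of your own. Each camera call takes 0.05 s, during which the arm holds its last target.

### The job

Close the lid of the clamshell test jig onto the circuit board that lies in it, then take the locating pin with the thick straight handle out of the wooden block and push it down through the hole in the lid and on into the hole in the jig's base, until its collar is tight on the lid and the lid is fully shut. The jig has no latch and its sprung probes push the lid back up, so finish with the gripper still on the pin, pressing it down to keep the lid shut; do not let go. Leave the other two pins in the block.

Things in the scene. Friction and masses are not known exactly. Their poses are not given: they have to be found in the camera images.
- lid (a joint): Angle of the jig's lid about its hinge, rad: 0 = fully shut and level, growing as it opens, 1.57 = upright. A stiff hinge (0.12 N m) holds it where it stands while steeper than about 0.8 rad; lower it may sink. Let down, it rests ajar at 0.04 to 0.05 rad on the board, which lies on eight sprung probes; shutting it fully takes about 7 N down at the pin hole.
- jig_hinge (a point): Middle of the hinge axis, 79 mm above the table, on the jig's far side. x points from the pin hole side to the hinge side, y along the hinge, z up. The jig is fixed: a grey box 190 mm (x) by 140 mm (y), 55 mm high, with a raised aluminium bar 74 mm high along its near side and two hinge posts 89 mm high.
- jig_hole (a point): Centre of the mouth of the vertical hole (12 mm wide, 48 mm deep) in the jig's raised bar, 74 mm above the table, 155 mm from the hinge axis, midway across; axes as jig_hinge. The lid has a 12 mm through hole that comes over it: with the lid shut its upper face is 9 mm above this point, resting ajar 15 to 17 mm.
- lid_tab (a point): Middle of the outer (upper when shut) face of the lid's finger tab, 192 mm from the hinge axis. The lid is a flat dark frame 8 mm thick, 130 mm wide, 180 mm from the hinge axis to its edge; the tab, 50 mm wide, goes on to 205 mm. The lid's mid-plane passes through the hinge axis. x runs along the lid to the hinge, z out of the outer face.
- pin_grip (a point): Centre of the handle of the pin to use, z up. Grooved aluminium handle 22 mm wide, 23 mm below to 21 mm above the point; steel collar 26 mm wide, 5 mm thick, underside 28 mm below the point; shank 10 mm wide, 46 mm long, last 9 mm tapered, tip 74 mm below. 80 g. Stands upright, loose, in one of the block's holes (which one varies), collar on the block's top.
- slim_grip (a point): Another pin standing in the block, to be left alone: thin straight handle 11 mm across; the point is the centre of its handle, 23 mm above the block's top.
- ball_grip (a point): Another pin standing in the block, to be left alone: ball head 26 mm across; the point is the centre of the ball, 28 mm above the block's top.
- block: Wooden block that holds the three pins, fixed: 60 mm (x) by 160 mm (y) by 50 mm high; origin at the centre of its underside. Its three holes lie in a row along its y axis at -50, 0 and +50 mm.
- board_center (a point): Centre of the green circuit board, 70 mm (jig x) by 80 mm (jig y) by 2.4 mm, that lies loose on the probes inside four black corner guides of the jig.
- nest (a point): Centre of the jig's nest, where the middle of the board belongs, 66 mm above the table.
- pin_collar (a point): Centre of the underside of the collar of the pin to use, on the pin's axis, 28 mm below pin_grip; z up along the pin.
Mind the look-alikes: they are no part of the job. Leave any yellow look-alike of the part that bears pin_grip alone.

How it is judged:
By the outcome, as a careful person would: the job done as asked, in the order asked, and still so for the second after the job is handed in, while the arm keeps its last pose, push and grip.
It also fails if it takes over 54 s, if anything falls off the work surface, if the arm or the gripper's body presses on something with over 40 N, if the wrist force passes 120 N, or if a joint passes its speed limit or range.

## Working session

There is one attempt and no reset: what is moved stays moved. The work goes in short steps, Python scripts to look and compute and a tool call to move; the robot and the scene stay as the last step left them, time stands still between calls to the robot, and variables do not carry over. Pictures are saved under pics/ and viewed, and the job is handed in when it is done.

Besides the shell and the picture viewer there is one more tool, called after "Request:" as name(argument=value, ...), one argument or row to a line, values as JSON. jog_arm: Moves the arm, as the interface text tells. Its arguments: {"type":"object","properties":{"rows":{"type":"array"},"squeeze":{"type":"number"}},"required":["rows"]}

```bash
ls; mkdir -p pics
cat > h.py <<'E'
import numpy as np, cv2
from station import ctrl
def snap(n,fn):
    m=ctrl.camera_model(n); p,d=ctrl.camera(n)
    cv2.imwrite('pics/'+fn+'.png',p[:,:,::-1]); np.savez('pics/'+fn+'.npz',p=p,d=d,K=m['K'],E=m['extrinsics'])
def load(fn): return np.load('pics/'+fn+'.npz')
def cloud(z):
    K,E,d=z['K'],z['E'],z['d']
    v,u=np.mgrid[:400,:640]
    P=np.stack([(u-K[0,2])/K[0,0]*d,(v-K[1,2])/K[1,1]*d,d],-1)
    return P@E[:3,:3].T+E[:3,3]
def proj(z,p):
    K,E=z['K'],z['E']; c=(np.asarray(p)-E[:3,3])@E[:3,:3]; return (K@c)[:2]/c[2]
def crop(fn,out,x0,y0,x1,y1,s):
    cv2.imwrite('pics/'+out+'.png',cv2.resize(cv2.imread('pics/'+fn+'.png')[y0:y1,x0:x1],None,fx=s,fy=s,interpolation=cv2.INTER_CUBIC))
E
python3 - <<'E'
from h import *
print(ctrl.get_obs())
snap('scene','s0');snap('top','t0')
for n in('s0','t0'): print(load(n)['E'],load(n)['K'])
E
```

```text
pics
{'time_s': 0.0, 'qpos': array([ 1.16236355e+00,  3.00473566e-01,  1.52161660e+00, -1.05598877e-05,
        1.32071217e+00, -6.65944401e-02]), 'joint_vel': array([-1.71368763e-03,  4.94732311e-05,  9.95961591e-04,  2.35214714e-04,
       -7.51733581e-05,  2.78595444e-04]), 'tau': array([ 1.28542717e-03, -5.31827652e+01, -3.52727902e+01,  7.09439255e-02,
        2.45453574e-02, -1.52356915e-04]), 'ee_pos': array([0.18426119, 0.51791708, 0.20486996]), 'eef_rot': array([-1.62893573,  1.56958659, -1.97077144]), 'force': array([ 0.26233162,  0.01330792, -0.08527985]), 'moment': array([-0.01393193,  0.01312719,  0.01007215]), 'grip_width': 0.09399426156073548}
[[-0.88535664  0.3661366  -0.28650935  0.84329677]
 [ 0.46480482  0.68382957 -0.56243542  0.59727568]
 [-0.01000463 -0.63112686 -0.77561511  0.92050725]
 [ 0.          0.          0.          1.        ]] [[500.75398875   0.         317.14933911]
 [  0.         500.75398875 197.29464142]
 [  0.           0.           1.        ]]
[[-1.58476978e-02 -9.88178565e-01  1.52485978e-01  3.70326879e-01]
 [-9.99874294e-01  1.57379235e-02 -1.92691168e-03  2.45137274e-02]
 [-4.95679833e-04 -1.52497347e-01 -9.88303756e-01  1.02446173e+00]
 [ 0.00000000e+00  0.00000000e+00  0.00000000e+00  1.00000000e+00]] [[397.09931781   0.         317.06100667]
 [  0.         397.09931781 198.63699956]
 [  0.           0.           1.        ]]
```

View pics/s0.png

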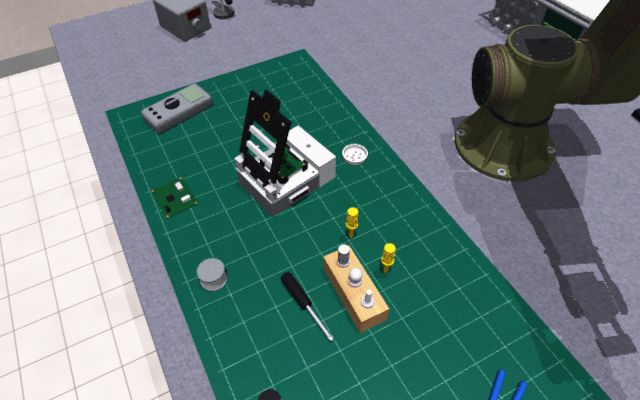

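View pics/t0.png

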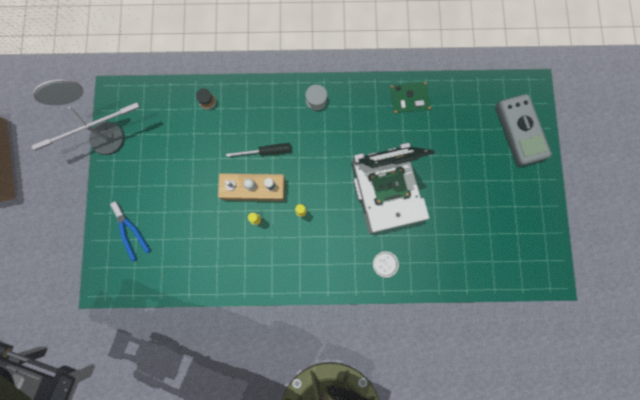

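Run:
```python
from h import *
crop('t0','t0c',335,135,455,240,6)
crop('t0','t0d',205,160,320,235,6)
crop('s0','s0c',220,80,400,220,4)
crop('s0','s0d',310,195,410,335,4)
z=load('t0');P=cloud(z)
for u,v in [(397,214),(427,152),(362,164),(270,183),(250,184),(230,184),(390,184),(372,227),(428,215),(225,190)]: print(u,v,P[v,u].round(4))
z=load('s0');P=cloud(z)
for u,v in [(344,247),(355,272),(368,293),(268,100),(266,117),(352,212),(389,248)]: print(u,v,P[v,u].round(4))
```

```text
397 214 [ 0.4801 -0.1757  0.0419]
427 152 [ 0.5813 -0.1995  0.2495]
362 164 [ 0.6061 -0.0914  0.0541]
270 183 [0.5523 0.1337 0.0996]
250 184 [0.5527 0.1828 0.0894]
230 184 [0.5555 0.2331 0.0789]
390 184 [ 0.5512 -0.1565  0.0687]
372 227 [ 0.4461 -0.1078  0.0743]
428 215 [ 0.4729 -0.2437  0.0738]
225 190 [0.5461 0.2516 0.0503]
344 247 [0.5512 0.1364 0.0974]
355 272 [0.5585 0.1919 0.0907]
368 293 [0.5597 0.2414 0.09  ]
268 100 [ 0.5686 -0.1546  0.2589]
266 117 [ 0.5785 -0.1507  0.2206]
352 212 [0.493  0.0677 0.0952]
389 248 [0.473  0.1778 0.0935]
```

View pics/t0c.png

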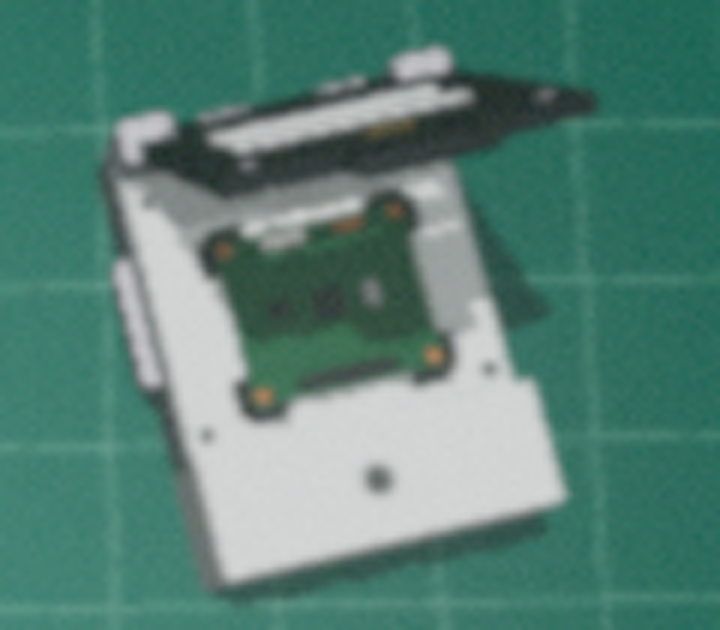

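View pics/t0d.png

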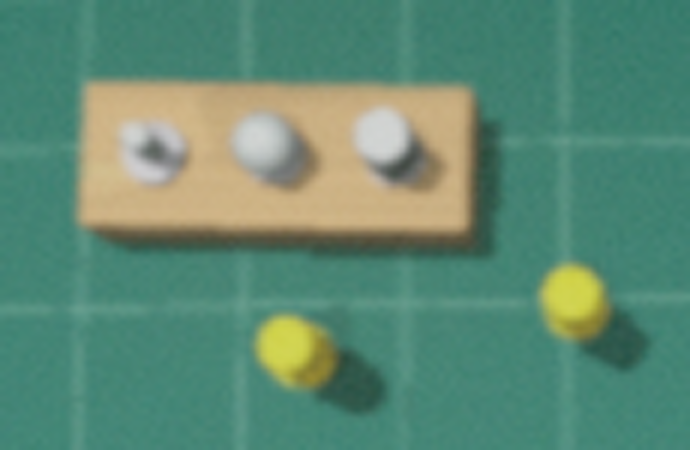

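View pics/s0c.png

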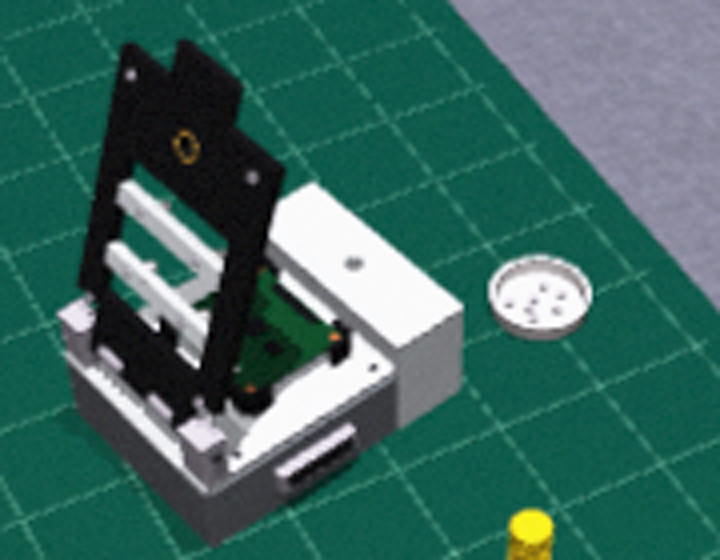

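View pics/s0d.png

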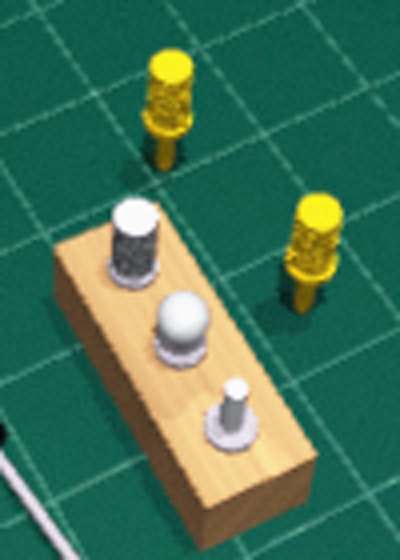

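```bash
cat >> h.py <<'E'
def ray(z,u,v,zz):
    K,E=z['K'],z['E']; r=E[:3,:3]@np.array([(u-K[0,2])/K[0,0],(v-K[1,2])/K[1,1],1]); o=E[:3,3]
    return o+r*(zz-o[2])/r[2]
E
python3 - <<'E'
from h import *
t=load('t0');s=load('s0')
f=lambda z,x0,y0,k,x,y,h: ray(z,x0+(x+.5)/k-.5,y0+(y+.5)/k-.5,h).round(4)
T=lambda x,y,h:f(t,335,135,6,x,y,h)
D=lambda x,y,h:f(t,205,160,6,x,y,h)
S=lambda x,y,h:f(s,220,80,4,x,y,h)
S2=lambda x,y,h:f(s,310,195,4,x,y,h)
print('hole',T(378,480,.074),S(354,263,.074))
a=T(220,585,.074);b=T(568,497,.074);print('barcorners',a,b,np.linalg.norm(a-b),np.degrees(np.arctan2(*(b-a)[:2][::-1])))
c=S(460,308,.074);d=S(312,184,.074);print(c,d,np.degrees(np.arctan2(*(d-c)[:2][::-1])))
print('posts',T(147,128,.089),T(425,60,.089),S(210,435,.089))
print('pin top',D(384,133,.099),S2(135,216,.099))
print('slim',D(133,133,.099),S2(236,388,.099),'ball',D(263,140,.087))
print('block',[D(*q,.05) for q in [(85,83),(472,88),(470,233),(80,222)]])
print('board corners',[T(*q,.068) for q in[(222,250),(395,210),(433,355),(263,397)]])
# lid points
P=cloud(s);m=np.zeros((400,640),bool);m[85:190,235:300]=1
m&=(P[...,2]>.1)&(s['p'].max(-1)<60);Q=P[m];c=Q.mean(0);n=np.linalg.svd(Q-c)[2][2];print(len(Q),c,n)
r=np.abs((Q-c)@n);Q=Q[r<.006];c=Q.mean(0);n=np.linalg.svd(Q-c)[2][2];print(len(Q),c,n,np.abs((Q-c)@n).mean(),Q[:,2].max())
E
```

```text
hole [ 0.4751 -0.1705  0.074 ] [ 0.4755 -0.1678  0.074 ]
barcorners [ 0.434  -0.1056  0.074 ] [ 0.467  -0.2463  0.074 ] 0.14451813035048577 -76.80034239537905
[ 0.4378 -0.1056  0.074 ] [ 0.4671 -0.2412  0.074 ] -77.80716838234228
posts [ 0.6178 -0.0808  0.089 ] [ 0.6444 -0.1945  0.089 ] [ 0.6109 -0.0741  0.089 ]
pin top [0.5555 0.1371 0.099 ] [0.5547 0.14   0.099 ]
slim [0.5571 0.2364 0.099 ] [0.5603 0.2433 0.099 ] ball [0.5558 0.1871 0.087 ]
block [array([0.5886, 0.2681, 0.05  ]), array([0.5839, 0.1064, 0.05  ]), array([0.5226, 0.1074, 0.05  ]), array([0.5298, 0.2689, 0.05  ])]
board corners [array([ 0.5714, -0.1123,  0.068 ]), array([ 0.5871, -0.1839,  0.068 ]), array([ 0.5265, -0.1965,  0.068 ]), array([ 0.5103, -0.1266,  0.068 ])]
2154 [ 0.58790046 -0.13514186  0.19998515] [ 0.97150084 -0.20541522  0.11828234]
341 [ 0.58564376 -0.14125863  0.20270096] [-0.9489581  -0.11795483 -0.29251527] 0.0011509878742235358 0.2726877556075159
```

```bash
cat >> h.py <<'E'
from scipy.spatial.transform import Rotation as Ro
def st():
    o=ctrl.get_obs(); R=Ro.from_euler('xyz',o['eef_rot']).as_matrix()
    print('t',round(o['time_s'],2),'p',o['ee_pos'].round(4),'F',o['force'].round(2),'w',round(o['grip_width'],4),'x',R[:,0].round(3),'y',R[:,1].round(3),'yawdeg',round(np.degrees(np.arctan2(R[1,1],R[0,1])),2),'q',o['qpos'].round(3),'M',o['moment'].round(2))
E
python3 -c "
from h import *
st()"
```

```text
t 0.1 p [0.1843 0.518  0.2049] F [-0.06  0.03  0.75] w 0.094 x [-0.    -0.001 -1.   ] y [ 0.335  0.942 -0.001] yawdeg 70.42 q [ 1.162  0.3    1.522  0.     1.321 -0.067] M [-0.01  0.01  0.04]
```

Request:
jog_arm(
  rows=[0.02, -0.028, 0.02, 0, 0, -3.5, 1, 0.02, -0.028, 0.02, 0, 0, -3.5, 1, 0.02, -0.028, 0.02, 0, 0, -3.5, 1, 0.02, -0.028, 0.02, 0, 0, -3.5, 1, 0.02, -0.028, 0.02, 0, 0, -3.5, 1, 0.02, -0.028, 0.02, 0, 0, -3.5, 1, 0.02, -0.028, 0.02, 0, 0, -3.5, 1, 0.02, -0.028, 0.01, 0, 0, -3.5, 1],
  squeeze=20,
)

```text
time_s: 0.77
ee_pos: [0.3451, 0.2928, 0.3577]
eef_rot: [1.468, 1.568, 0.635]
force: [0.1, -0.4, 0.9]
grip_width: 0.0442
```

Request:
jog_arm(
  rows=[0.023, -0.03, 0, 0, 0, -3.5, 1, 0.023, -0.03, 0, 0, 0, -3.5, 1, 0.023, -0.03, 0, 0, 0, -3.5, 1, 0.023, -0.03, 0, 0, 0, -3.5, 1, 0.023, -0.03, 0, 0, 0, -3.5, 1, 0.023, -0.03, 0, 0, 0, -3.5, 1, 0.023, -0.03, 0, 0, 0, -3.5, 1, 0.023, -0.03, 0, 0, 0, -3.5, 1],
)

```text
time_s: 1.43
ee_pos: [0.5291, 0.0523, 0.3552]
eef_rot: [-1.863, 1.57, 3.097]
force: [0.2, 0.6, 0.8]
grip_width: 0.0005
```

```bash
python3 -c "
from h import *
st()"
```

```text
t 1.43 p [0.5291 0.0523 0.3552] F [0.19 0.6  0.8 ] w 0.0005 x [-0.  0. -1.] y [ 0.969  0.246 -0.   ] yawdeg 14.23 q [ 0.03   0.193  1.313  0.     1.636 -0.219] M [-0.03 -0.04 -0.02]
```

Request:
jog_arm(
  rows=[0.02, -0.033, 0, 0, 0, 0, 1, 0.02, -0.033, 0, 0, 0, 0, 1, 0.02, -0.033, 0, 0, 0, 0, 1, 0.02, -0.033, 0, 0, 0, 0, 1, 0.02, -0.033, 0, 0, 0, 0, 1, 0.015, -0.03, 0, 0, 0, -1, 1, 0, 0, -0.03, 0, 0, 0, 1, 0, 0, -0.03, 0, 0, 0, 0, 1],
)

```text
validation failed for argument at $.ro...
```

Run:
```python
from h import *
st()
snap('scene','s1')
crop('s1','s1c',200,40,360,180,5)
```

```text
t 1.43 p [0.5291 0.0523 0.3552] F [0.19 0.6  0.8 ] w 0.0005 x [-0.  0. -1.] y [ 0.969  0.246 -0.   ] yawdeg 14.23 q [ 0.03   0.193  1.313  0.     1.636 -0.219] M [-0.03 -0.04 -0.02]
```

View pics/s1c.png

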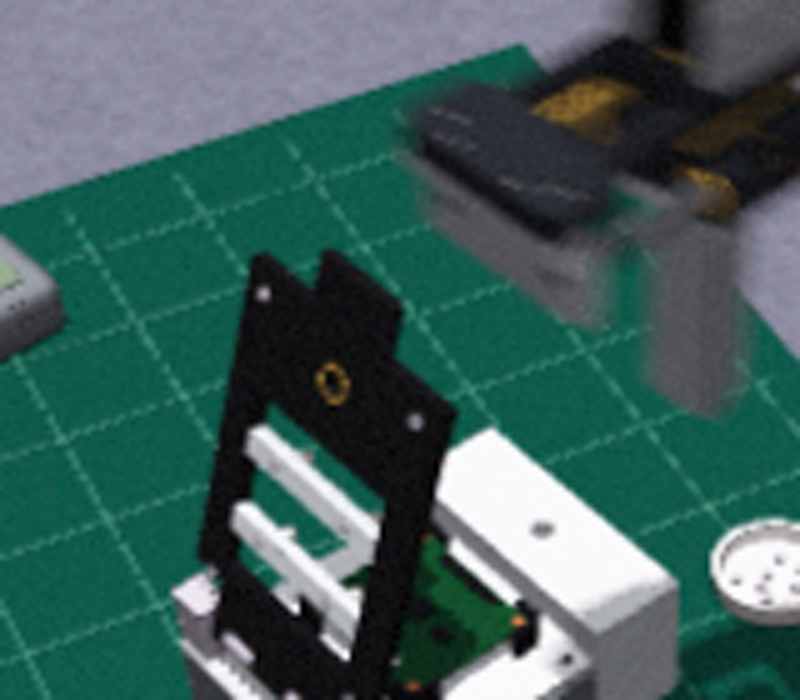

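Request:
jog_arm(
  rows=[0.02, -0.033, 0, 0, 0, 0, 1, 0.02, -0.033, 0, 0, 0, 0, 1, 0.02, -0.033, 0, 0, 0, 0, 1, 0.02, -0.033, 0, 0, 0, 0, 1, 0.02, -0.033, 0, 0, 0, 0, 1, 0.015, -0.03, 0, 0, 0, 0, 1],
)

```text
time_s: 1.98
ee_pos: [0.6441, -0.1428, 0.3545]
eef_rot: [-2.085, 1.57, 2.879]
force: [-0.6, -0.4, 0.7]
grip_width: 0.0002
```

Run:
```python
from h import *
st()
snap('scene','s2')
crop('s2','s2c',200,40,360,180,5)
```

```text
t 1.98 p [ 0.6441 -0.1428  0.3545] F [-0.62 -0.41  0.7 ] w 0.0002 x [-0.001  0.    -1.   ] y [ 0.969  0.249 -0.001] yawdeg 14.4 q [-0.274  0.521  0.878 -0.     1.743 -0.525] M [-0.01  0.05 -0.  ]
```

View pics/s2c.png

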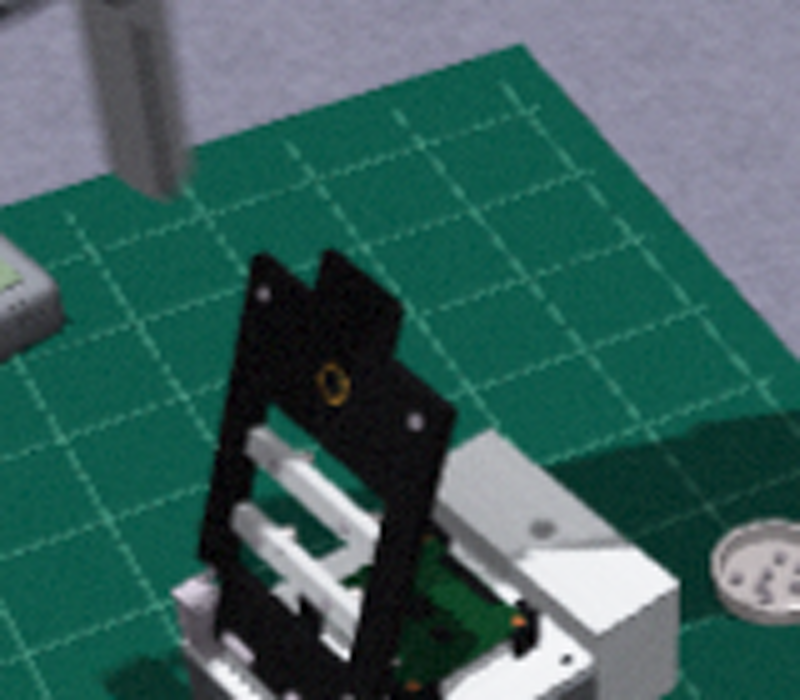

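Request:
jog_arm(
  rows=[-0.002, 0.01, -0.03, 0, 0, 0, 1, 0, 0, -0.034, 0, 0, 0, 1, 0, 0, -0.034, 0, 0, 0, 1, -0.015, -0.0033, 0, 0, 0, 0, 1, -0.015, -0.0033, 0, 0, 0, 0, 1],
)

```text
time_s: 2.45
ee_pos: [0.6102, -0.1369, 0.2541]
eef_rot: [-2.104, 1.565, 2.86]
force: [-0.0, 0.6, 0.5]
grip_width: 0.0002
```

Run:
```python
from h import *
st()
snap('scene','s3')
crop('s3','s3c',200,40,360,180,5)
```

```text
t 2.45 p [ 0.6102 -0.1369  0.2541] F [-0.04  0.61  0.49] w 0.0002 x [-0.005  0.002 -1.   ] y [ 0.968  0.25  -0.005] yawdeg 14.45 q [-0.279  0.447  1.209  0.     1.491 -0.532] M [-0.02  0.02 -0.04]
```

View pics/s3c.png

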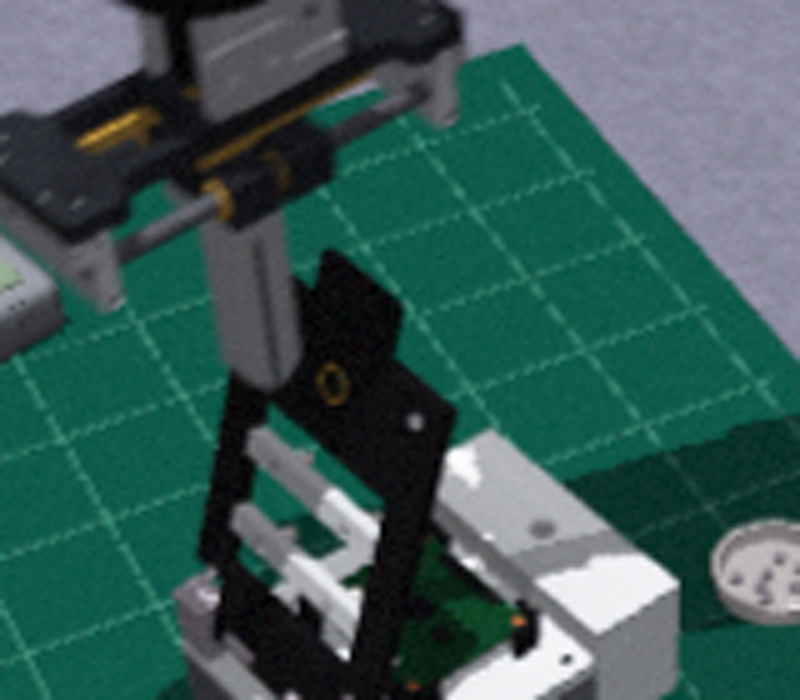

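Request:
jog_arm(
  rows=[-0.0117, -0.0026, 0, 0, 0, 0, 1, -0.0117, -0.0026, 0, 0, 0, 0, 1, -0.0136, -0.003, -0.0047, 0, 0, 0, 1, -0.0136, -0.003, -0.0047, 0, 0, 0, 1, -0.0153, -0.0034, -0.0095, 0, 0, 0, 1, -0.0153, -0.0034, -0.0095, 0, 0, 0, 1],
)

```text
time_s: 3.0
ee_pos: [0.5297, -0.1554, 0.2289]
eef_rot: [1.076, 1.57, -0.243]
force: [1.2, -0.4, 0.0]
grip_width: 0.0004
```

Run:
```python
from h import *
st()
snap('scene','s4')
crop('s4','s4c',200,40,360,180,5)
```

```text
t 3.0 p [ 0.5297 -0.1554  0.2289] F [ 1.18 -0.39  0.  ] w 0.0004 x [ 0.001 -0.    -1.   ] y [0.968 0.249 0.001] yawdeg 14.43 q [-0.352  0.287  1.483  0.     1.371 -0.604] M [-0.09 -0.01  0.02]
```

View pics/s4c.png

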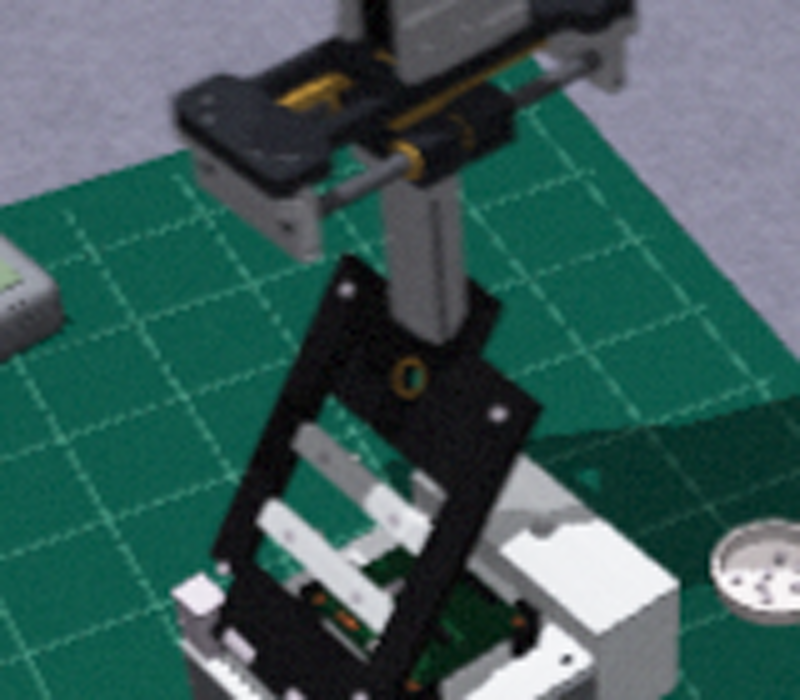

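Request:
jog_arm(
  rows=[-0.0132, -0.0029, -0.0125, 0, 0, 0, 1, -0.0132, -0.0029, -0.0125, 0, 0, 0, 1, -0.0105, -0.0024, -0.015, 0, 0, 0, 1, -0.0105, -0.0024, -0.015, 0, 0, 0, 1, -0.0073, -0.0016, -0.017, 0, 0, 0, 1, -0.0073, -0.0016, -0.017, 0, 0, 0, 1, -0.0033, -0.0008, -0.0135, 0, 0, 0, 1, -0.0033, -0.0008, -0.0135, 0, 0, 0, 1],
)

```text
time_s: 3.72
ee_pos: [0.4618, -0.1708, 0.1126]
eef_rot: [1.092, 1.571, -0.227]
force: [1.5, 0.6, -0.6]
grip_width: 0.0003
```

Run:
```python
from h import *
st()
snap('scene','s5')
crop('s5','s5c',200,40,360,180,5)
```

```text
t 3.72 p [ 0.4618 -0.1708  0.1126] F [ 1.48  0.65 -0.62] w 0.0003 x [ 0. -0. -1.] y [0.969 0.249 0.   ] yawdeg 14.41 q [-0.429  0.275  1.785  0.     1.082 -0.68 ] M [-0.1   0.07 -0.05]
```

View pics/s5c.png

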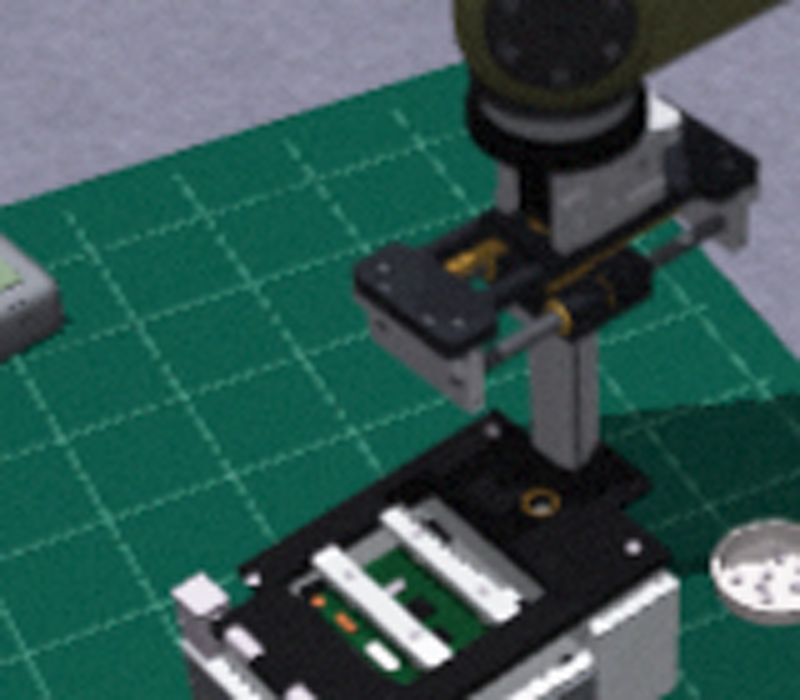

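Request:
jog_arm(
  rows=[-0.001, 0, -0.007, 0, 0, 0, 1, -0.001, 0, -0.007, 0, 0, 0, 1, 0, 0, -0.006, 0, 0, 0, 1, 0, 0, 0, 0, 0, 0, 1],
)

```text
time_s: 4.1
ee_pos: [0.4594, -0.1706, 0.0922]
eef_rot: [-2.236, 1.57, 2.728]
force: [-0.8, 0.5, 0.2]
grip_width: 0.0001
```

Request:
jog_arm(
  rows=[0, 0, 0.025, 0, 0, 0, 1, 0, 0, 0.04, 0, 0, 0, 1, 0, 0, 0.04, 0, 0, 0, 1, 0, 0, 0.04, 0, 0, 0, 0.4, 0, 0, 0.02, 0, 0, 0, 0.4, 0, 0, 0, 0, 0, 0, 0.4, 0, 0, 0, 0, 0, 0, 0.4],
)

```text
time_s: 4.68
ee_pos: [0.4599, -0.1709, 0.2589]
eef_rot: [0.888, 1.569, -0.431]
force: [0.1, -0.7, -1.2]
grip_width: 0.0237
```

Run:
```python
from h import *
st()
snap('wrist','w6'); snap('top','t6'); snap('scene','s6')
print(load('w6')['E'],load('w6')['K'])
crop('s6','s6c',200,80,360,220,5)
crop('t6','t6c',335,135,455,240,6)
```

```text
t 4.68 p [ 0.4599 -0.1709  0.2589] F [ 0.06 -0.67 -1.22] w 0.0237 x [ 0.002 -0.001 -1.   ] y [0.968 0.249 0.002] yawdeg 14.42 q [-0.43   0.127  1.606 -0.     1.407 -0.682] M [-0.04 -0.01 -0.01]
[[ 0.96859916  0.24117581  0.06041431  0.44304298]
 [ 0.24862124 -0.94127669 -0.22844183 -0.10552566]
 [ 0.00177194  0.23628885 -0.97168124  0.43795838]
 [ 0.          0.          0.          1.        ]] [[346.3838309    0.         319.02411027]
 [  0.         346.3838309  198.80511157]
 [  0.           0.           1.        ]]
```

View pics/w6.png

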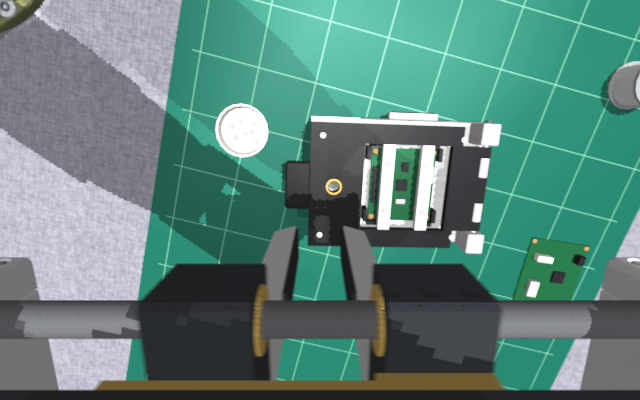

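View pics/s6c.png

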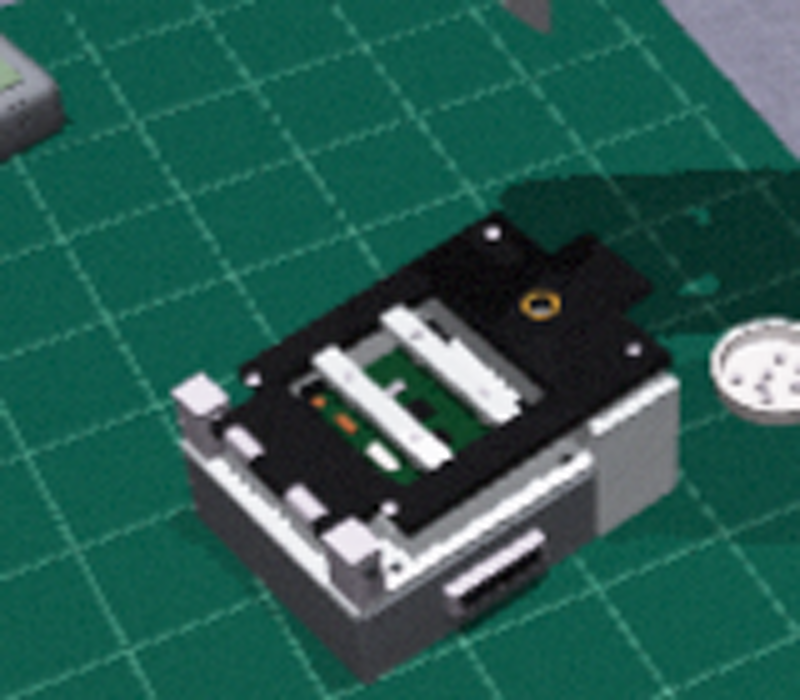

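View pics/t6c.png

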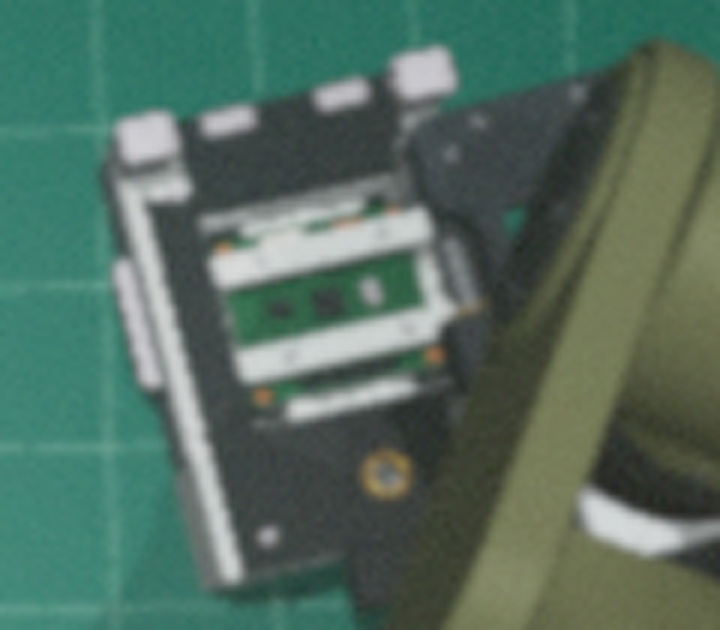

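Run:
```python
from h import *
crop('w6','w6c',300,150,370,220,10)
for n,sl in(('w6',(160,210,310,360)),('s6',(125,155,290,325)),('t6',(200,230,385,415))):
    z=load(n);p=z['p'].astype(int);a=np.zeros((400,640),bool);y0,y1,x0,x1=sl
    m=(p[...,0]-p[...,2]>40)[y0:y1,x0:x1];v,u=np.nonzero(m);
    if len(u)<5: print(n,len(u));continue
    (cx,cy),ax,_=cv2.fitEllipse(np.c_[u+x0,v+y0].astype(np.float32)) 
    print(n,len(u),cx,cy,ax,ray(z,cx,cy,.0895).round(4), ray(z,u.mean()+x0,v.mean()+y0,.0895).round(4))
```

```text
w6 142 333.2980041503906 186.3898468017578 (14.687188148498535, 15.226926803588867) [ 0.4756 -0.1711  0.0895] [ 0.4757 -0.1711  0.0895]
s6 24 307.662353515625 140.61634826660156 (4.983182907104492, 6.771397590637207) [ 0.476  -0.1684  0.0895] [ 0.476  -0.1685  0.0895]
t6 22 399.11700439453125 213.68531799316406 (6.359192848205566, 6.757463455200195) [ 0.4754 -0.171   0.0895] [ 0.4748 -0.1705  0.0895]
```

View pics/w6c.png

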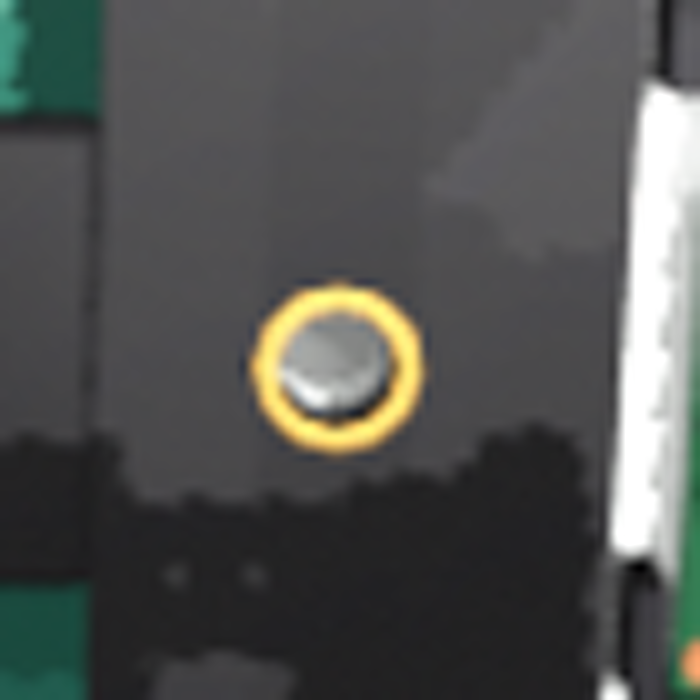

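Request:
jog_arm(
  rows=[0.01, 0.036, 0.002, 0, 0, 0, 0.4, 0.01, 0.039, 0.002, 0, 0, 0, 0.4, 0.01, 0.039, 0.002, 0, 0, 0, 0.4, 0.01, 0.039, 0.002, 0, 0, 0, 0.4, 0.01, 0.039, 0.001, 0, 0, 0, 0.4, 0.01, 0.039, 0, 0, 0, 0, 0.4, 0.01, 0.039, 0, 0, 0, 0, 0.4, 0.01, 0.039, 0, 0, 0, 0, 0.4],
)

```text
time_s: 5.5
ee_pos: [0.5394, 0.1403, 0.2658]
eef_rot: [-1.618, 1.569, -2.937]
force: [1.1, -0.5, 0.5]
grip_width: 0.0561
```

Request:
jog_arm(
  rows=[0, 0, 0, 0, 0, 0, 0.4, 0, 0, 0, 0, 0, 0, 0.4, 0, 0, 0, 0, 0, 0, 0.4],
)

```text
time_s: 5.75
ee_pos: [0.5393, 0.1378, 0.266]
eef_rot: [-1.511, 1.569, -2.83]
force: [-0.6, -0.3, 0.7]
grip_width: 0.0565
```

Run:
```python
from h import *
st()
snap('wrist','w7');st()
crop('w7','w7c',290,140,390,220,8)
z=load('w7');P=cloud(z);print(P[186,333],z['E'][:3,3])
```

```text
t 5.75 p [0.5393 0.1378 0.266 ] F [-0.59 -0.31  0.66] w 0.0565 x [-0.002 -0.001 -1.   ] y [ 0.968  0.249 -0.002] yawdeg 14.43 q [ 0.184  0.277  1.41  -0.     1.456 -0.067] M [-0.04  0.05  0.01]
t 5.8 p [0.5393 0.1373 0.2664] F [ 0.09 -0.34 -0.62] w 0.0562 x [-0.001 -0.    -1.   ] y [ 0.969  0.248 -0.001] yawdeg 14.38 q [ 0.184  0.277  1.41  -0.     1.456 -0.067] M [-0.02  0.02 -0.  ]
[0.55383845 0.13818313 0.09756567] [0.52308668 0.20309505 0.44506097]
```

View pics/w7.png

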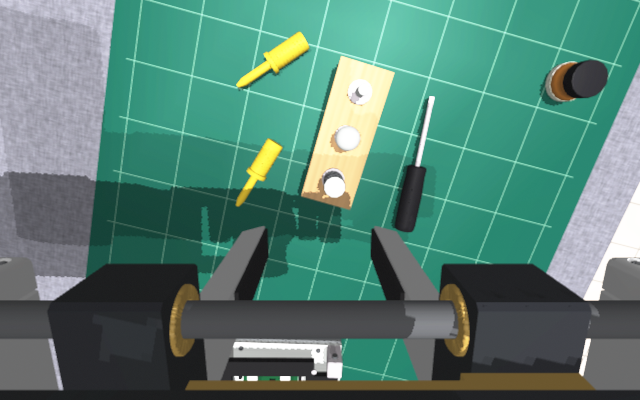

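View pics/w7c.png

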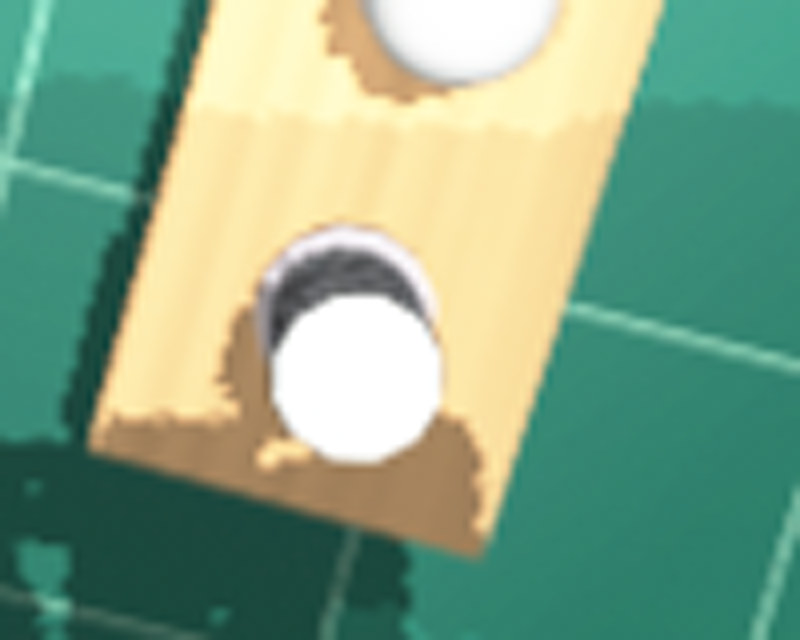

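Run:
```python
from h import *
z=load('w7');print(ray(z,334.06,186.8,.099))
p,d=z['p'],cloud(z)
m=np.zeros((400,640),bool);m[170:205,315:355]=1;m&=(p.min(-1)>230)&(d[...,2]>.085);v,u=np.nonzero(m);print(len(u),u.mean(),v.mean(),d[m].mean(0),ray(z,u.mean(),v.mean(),.099))
```

```text
[0.55497225 0.13791696 0.099     ]
321 334.43302180685356 186.5576323987539 [0.55500295 0.13880314 0.10193206] [0.55527516 0.13825511 0.099     ]
```

Request:
jog_arm(
  rows=[0.0157, 0.0003, -0.03, 0, 0, 0, 0.4, 0, 0, -0.04, 0, 0, 0, 0.4, 0, 0, -0.04, 0, 0, 0, 0.4, 0, 0, -0.04, 0, 0, 0, 0.4, 0, 0, -0.02, 0, 0, 0, 0.4, 0, 0, -0.015, 0, 0, 0, 0.4, 0, 0, -0.012, 0, 0, 0, 0.4, 0, 0, 0, 0, 0, 0, 0.4],
)

```text
time_s: 6.47
ee_pos: [0.5543, 0.1372, 0.068]
eef_rot: [-1.63, 1.568, -2.951]
force: [-0.4, -0.2, -0.6]
grip_width: 0.0566
```

Run:
```python
from h import *
st()
snap('wrist','w8');st()
crop('w8','w8c',220,130,420,290,4)
snap('scene','s8');st()
crop('s8','s8c',300,160,420,270,6)
```

```text
t 6.47 p [0.5543 0.1372 0.068 ] F [-0.4  -0.16 -0.55] w 0.0566 x [-0.003 -0.001 -1.   ] y [ 0.969  0.247 -0.003] yawdeg 14.33 q [ 0.179  0.495  1.591 -0.     1.059 -0.072] M [-0.03  0.04  0.01]
t 6.52 p [0.555  0.1375 0.0696] F [ 0.45 -0.45  0.79] w 0.0565 x [-0.001 -0.    -1.   ] y [ 0.969  0.248 -0.001] yawdeg 14.35 q [ 0.179  0.493  1.589 -0.     1.061 -0.071] M [-0.06 -0.02 -0.05]
t 6.57 p [0.5556 0.1379 0.0707] F [0.16 0.23 0.57] w 0.056 x [ 0.001  0.    -1.   ] y [0.969 0.248 0.001] yawdeg 14.36 q [ 0.179  0.492  1.588  0.     1.061 -0.071] M [-0.09 -0.01  0.01]
```

View pics/w8c.png

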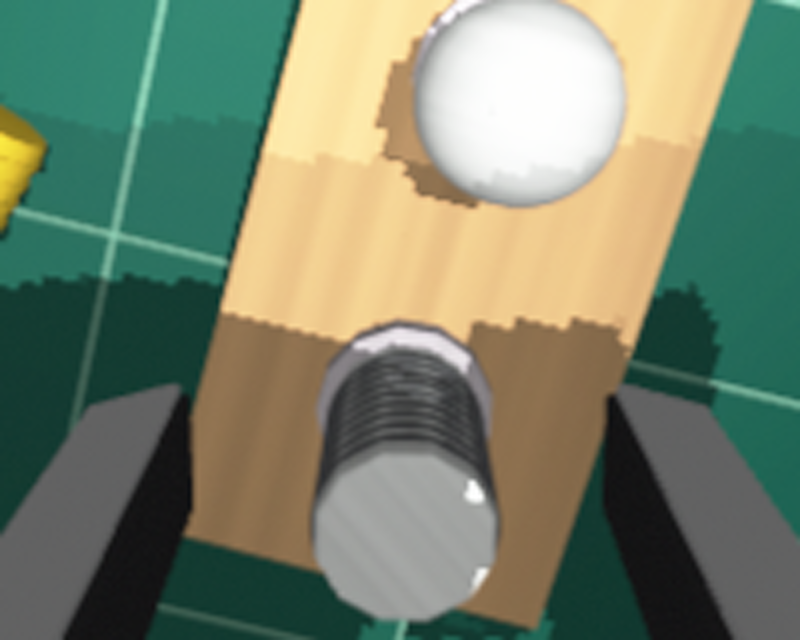

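View pics/s8c.png

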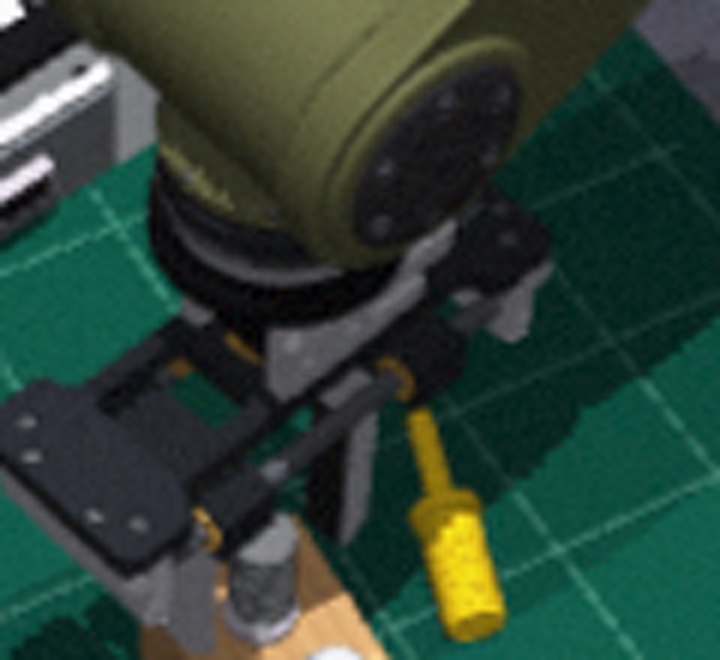

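Run:
```python
from h import *
a=[cv2.resize(cv2.imread(f'pics/{n}.png')[190:290,300:420],None,fx=3,fy=3) for n in('s0','s3','s5','s6')]
cv2.imwrite('pics/yel.png',np.vstack([np.hstack(a[:2]),np.hstack(a[2:])])[:600])
```

```text
(no output)
```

View pics/yel.png

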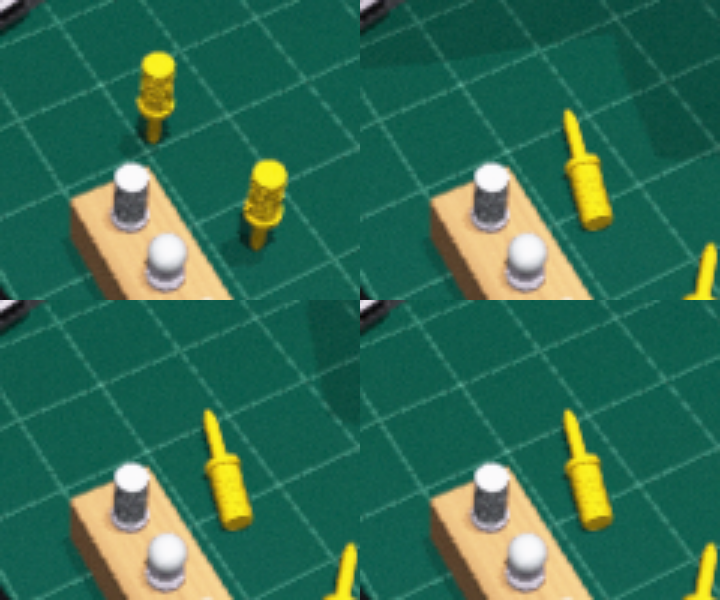

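Request:
jog_arm(
  rows=[0, 0, -0.005, 0, 0, 0, 0.4, 0, 0, 0, 0, 0, 0, 0.4, 0, 0, 0, 0, 0, 0, 1, 0, 0, 0, 0, 0, 0, 1, 0, 0, 0, 0, 0, 0, 1, 0, 0, 0, 0, 0, 0, 1, 0, 0, 0, 0, 0, 0, 1, 0, 0, 0, 0, 0, 0, 1],
  squeeze=40,
)

```text
time_s: 7.23
ee_pos: [0.5553, 0.1385, 0.0651]
eef_rot: [1.398, 1.571, 0.079]
force: [-0.6, 0.4, 0.5]
grip_width: 0.0212
```

Run:
```python
from h import *
st()
snap('wrist','w9');st()
crop('w9','w9c',220,130,420,290,4)
```

```text
t 7.23 p [0.5553 0.1385 0.0651] F [-0.65  0.4   0.48] w 0.0212 x [ 0.  0. -1.] y [0.969 0.249 0.   ] yawdeg 14.42 q [ 0.18   0.499  1.592 -0.     1.051 -0.071] M [-0.04  0.08  0.01]
t 7.28 p [0.5553 0.1385 0.0651] F [ 0.49 -0.76  0.89] w 0.0212 x [ 0. -0. -1.] y [0.968 0.249 0.   ] yawdeg 14.42 q [ 0.18   0.499  1.592 -0.     1.051 -0.071] M [0.02 0.1  0.01]
```

View pics/w9c.png

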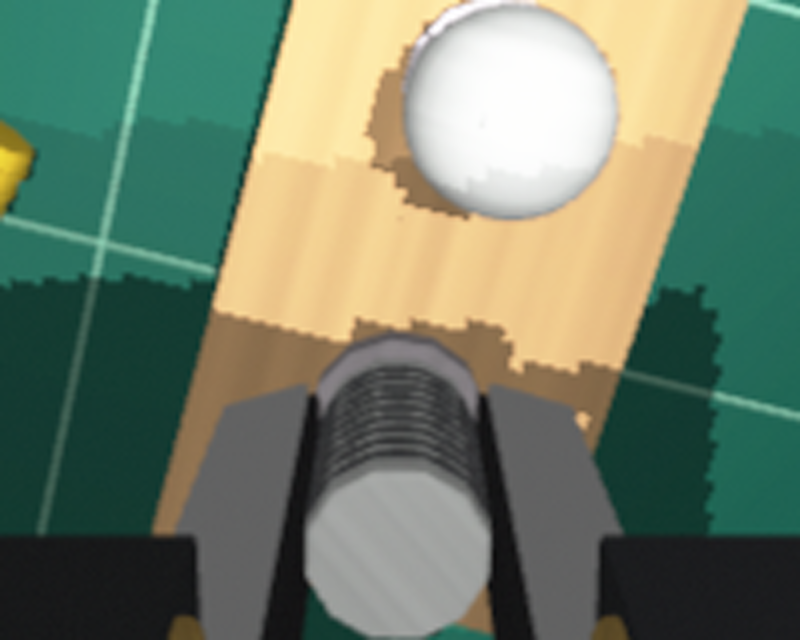

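Request:
jog_arm(
  rows=[0, 0, 0.01, 0, 0, 0, 1, 0, 0, 0.03, 0, 0, 0, 1, 0, 0, 0.04, 0, 0, 0, 1, 0, 0, 0.04, 0, 0, 0, 1, -0.0095, -0.036, 0, 0, 0, 0, 1, -0.01, -0.039, 0, 0, 0, 0, 1, -0.01, -0.039, 0, 0, 0, 0, 1, -0.01, -0.039, 0, 0, 0, 0, 1],
)

```text
time_s: 7.95
ee_pos: [0.5149, -0.0159, 0.1859]
eef_rot: [1.141, 1.57, -0.177]
force: [0.1, 0.4, -0.6]
grip_width: 0.0212
```

Request:
jog_arm(
  rows=[-0.01, -0.039, 0, 0, 0, 0, 1, -0.01, -0.039, 0, 0, 0, 0, 1, -0.01, -0.039, 0, 0, 0, 0, 1, -0.01, -0.039, 0, 0, 0, 0, 1, 0, 0, 0, 0, 0, 0, 1, 0, 0, 0, 0, 0, 0, 1, 0, 0, 0, 0, 0, 0, 1, 0, 0, 0, 0, 0, 0, 1],
)

```text
time_s: 8.62
ee_pos: [0.476, -0.1695, 0.1853]
eef_rot: [1.502, 1.571, 0.184]
force: [0.0, -0.4, -0.3]
grip_width: 0.0215
```

Run:
```python
from h import *
st()
snap('scene','s10');snap('wrist','w10');st()
crop('w10','w10c',220,130,420,290,4)
crop('s10','s10c',250,80,370,190,6)
```

```text
t 8.62 p [ 0.476  -0.1695  0.1853] F [ 0.04 -0.41 -0.29] w 0.0215 x [ 0.  0. -1.] y [0.968 0.25  0.   ] yawdeg 14.49 q [-0.415  0.218  1.672  0.     1.251 -0.668] M [-0.04  0.03 -0.03]
t 8.72 p [ 0.4761 -0.1694  0.1852] F [-0.3  -0.32 -0.3 ] w 0.0211 x [ 0.  0. -1.] y [0.968 0.251 0.   ] yawdeg 14.52 q [-0.414  0.219  1.672  0.     1.251 -0.668] M [-0.1   0.03 -0.  ]
```

View pics/w10c.png

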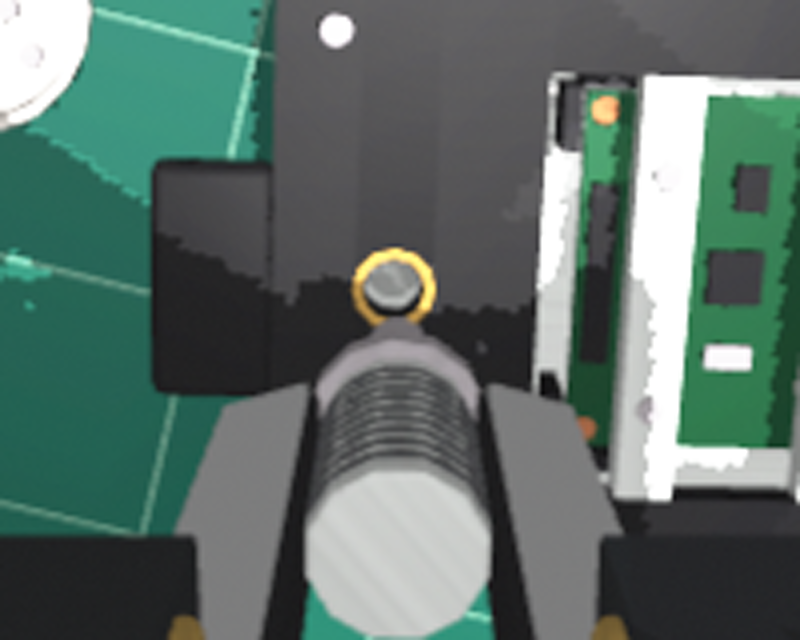

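View pics/s10c.png

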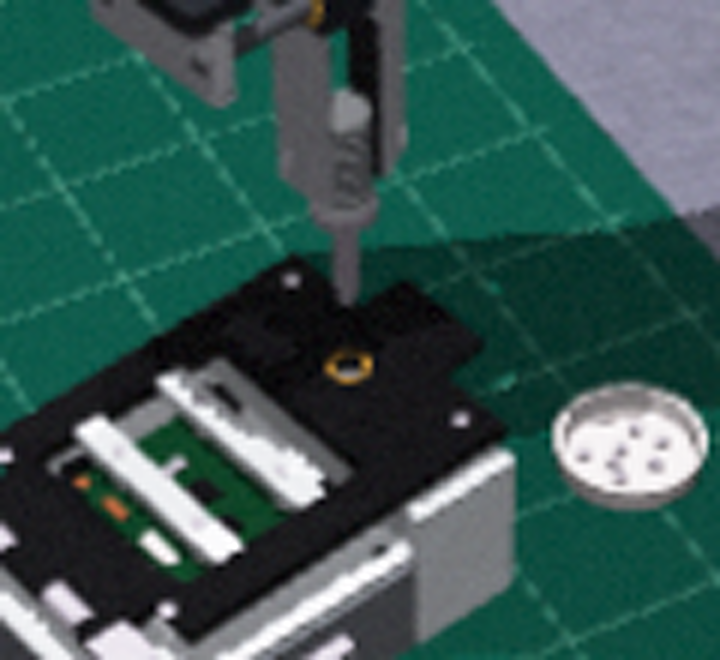

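Run:
```python
from h import *
z=load('s10')
for v in (298,301,304): print(ray(z,250+347.5/6-.5,80+(v+.5)/6-.5,.1241).round(4))
print(proj(z,[.476,-.1684,.0895]),proj(z,[.476,-.1684,.1241]))
crop('s10','s10d',290,110,330,150,16)
z=load('w10')
for p in([.476,-.1711,.0895],[.4758,-.1706,.1241],[.4761,-.1695,.1241]): print(proj(z,p))
crop('w10','w10d',295,180,345,225,14)
```

```text
[ 0.4749 -0.17    0.1241]
[ 0.4756 -0.1685  0.1241]
[ 0.4764 -0.167   0.1241]
[307.6523064  140.61860133] [307.2811096  129.82099215]
[318.06382857 201.71248109]
[317.84691721 212.665303  ]
[318.63162521 211.34142049]
```

View pics/s10d.png

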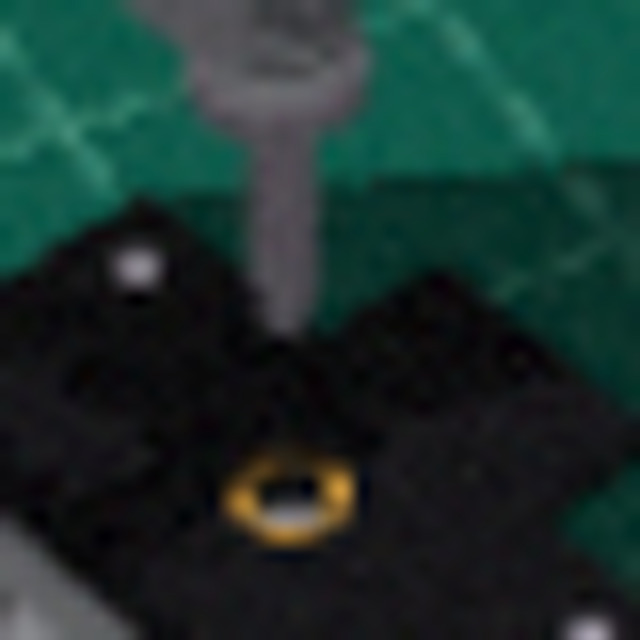

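View pics/w10d.png

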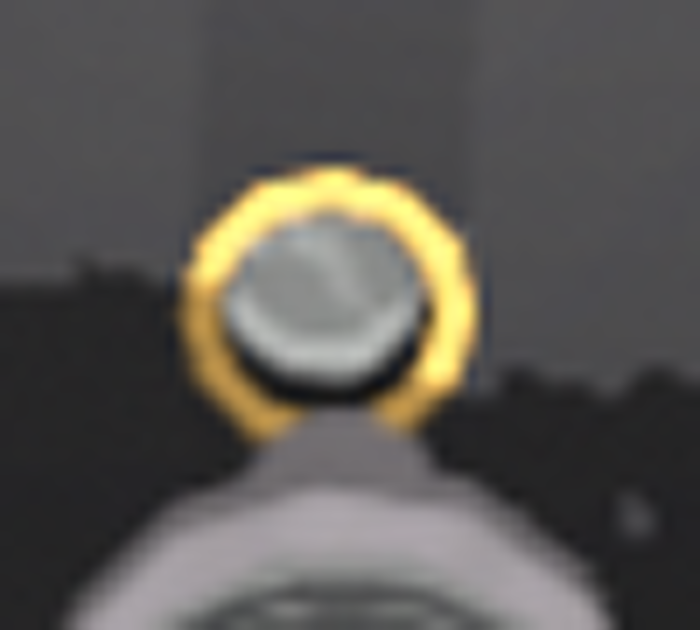

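Request:
jog_arm(
  rows=[-0.0003, -0.001, -0.01, 0, 0, 0, 1, 0, 0, -0.015, 0, 0, 0, 1, 0, 0, -0.007, 0, 0, 0, 1, 0, 0, 0, 0, 0, 0, 1, 0, 0, 0, 0, 0, 0, 1],
)

```text
time_s: 9.13
ee_pos: [0.4754, -0.1713, 0.1528]
eef_rot: [-2.245, 1.57, 2.719]
force: [-0.2, 0.7, -0.2]
grip_width: 0.0217
```

Run:
```python
from h import *
st()
snap('scene','s11');snap('wrist','w11');st()
crop('s11','s11d',290,110,330,150,16)
crop('w11','w11d',295,180,345,225,14)
```

```text
t 9.13 p [ 0.4754 -0.1713  0.1528] F [-0.15  0.71 -0.15] w 0.0217 x [-0.001  0.    -1.   ] y [ 0.968  0.249 -0.001] yawdeg 14.44 q [-0.418  0.253  1.709  0.     1.18  -0.67 ] M [-0.09  0.07 -0.05]
t 9.23 p [ 0.4758 -0.1715  0.1536] F [-0.25 -0.48 -0.85] w 0.0215 x [ 0.001 -0.    -1.   ] y [0.968 0.249 0.001] yawdeg 14.43 q [-0.418  0.252  1.708  0.     1.18  -0.67 ] M [-0.02  0.08  0.01]
```

View pics/s11d.png

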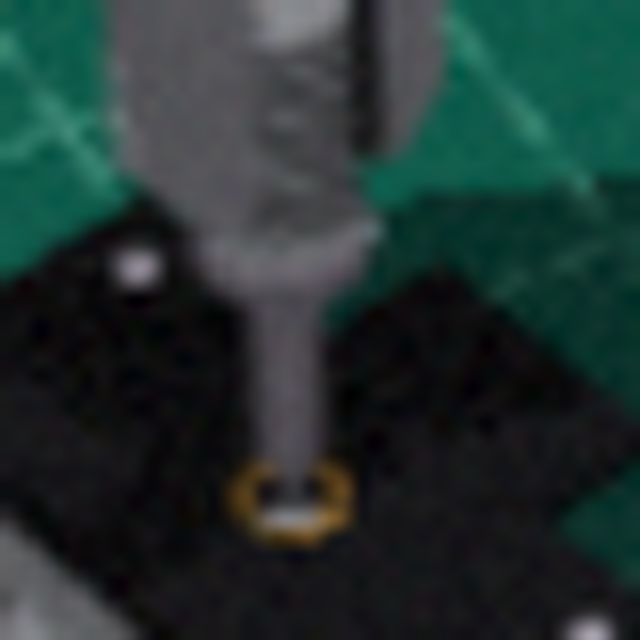

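View pics/w11d.png

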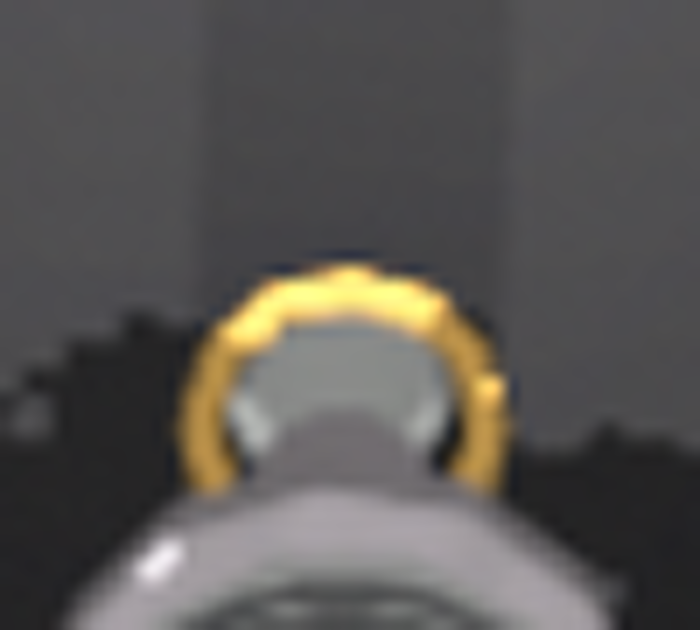

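Request:
jog_arm(
  rows=[0, 0, -0.003, 0, 0, 0, 1, 0, 0, -0.003, 0, 0, 0, 1, 0, 0, -0.002, 0, 0, 0, 1, 0, 0, 0, 0, 0, 0, 1, 0, 0, 0, 0, 0, 0, 1],
)

```text
time_s: 9.65
ee_pos: [0.4754, -0.1715, 0.1449]
eef_rot: [-2.181, 1.571, 2.783]
force: [-0.2, -0.4, -0.8]
grip_width: 0.0217
```

Run:
```python
from h import *
st()
snap('scene','s12');snap('wrist','w12');st()
crop('s12','s12d',290,110,330,150,16)
crop('w12','w12d',295,180,345,225,14)
```

```text
t 9.65 p [ 0.4754 -0.1715  0.1449] F [-0.15 -0.35 -0.81] w 0.0217 x [-0.  0. -1.] y [ 0.969  0.249 -0.   ] yawdeg 14.41 q [-0.419  0.262  1.718 -0.     1.162 -0.67 ] M [-0.02  0.09  0.  ]
t 9.75 p [ 0.4755 -0.1716  0.1451] F [ 0.31 -0.52 -1.13] w 0.0213 x [ 0. -0. -1.] y [0.969 0.249 0.   ] yawdeg 14.41 q [-0.419  0.261  1.718 -0.     1.162 -0.67 ] M [-0.09  0.06 -0.02]
```

View pics/s12d.png

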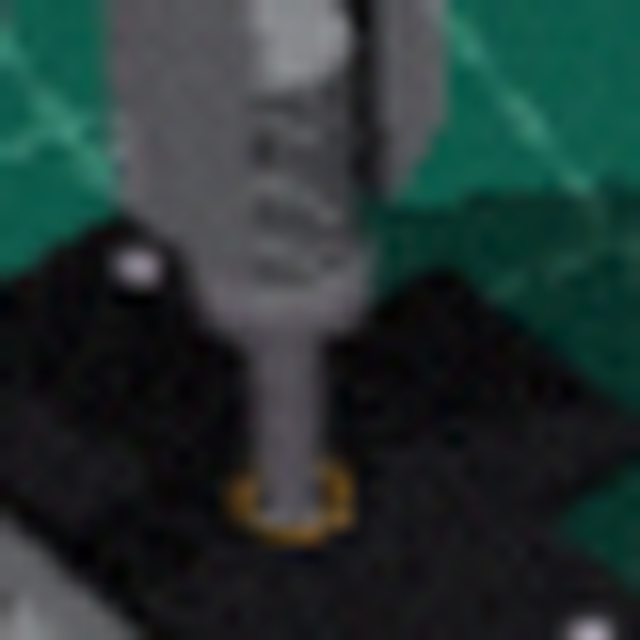

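View pics/w12d.png

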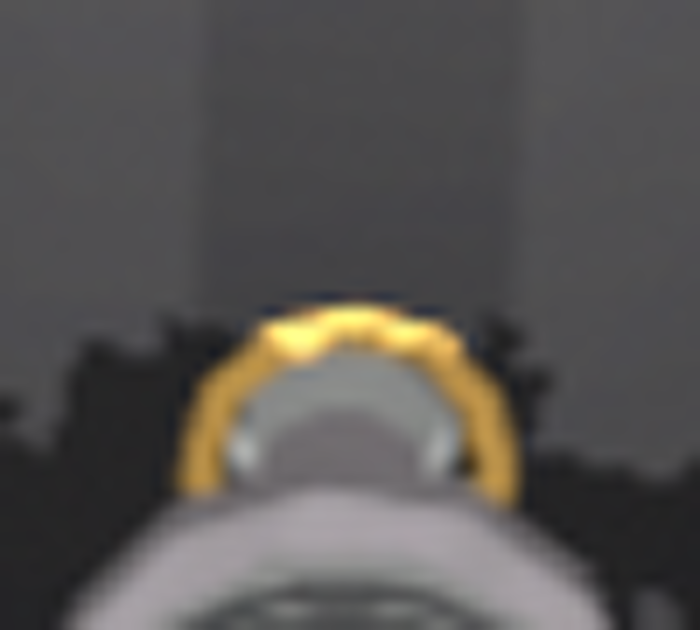

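Request:
jog_arm(
  rows=[0, 0.0005, -0.003, 0, 0, 0, 1, 0, 0, -0.003, 0, 0, 0, 1, 0, 0, -0.003, 0, 0, 0, 1, 0, 0, 0, 0, 0, 0, 1, 0, 0, 0, 0, 0, 0, 1],
)

```text
time_s: 10.17
ee_pos: [0.4754, -0.171, 0.1358]
eef_rot: [-2.203, 1.57, 2.761]
force: [-0.4, -0.6, -0.8]
grip_width: 0.0215
```

Run:
```python
from h import *
st()
```

```text
t 10.17 p [ 0.4754 -0.171   0.1358] F [-0.36 -0.56 -0.79] w 0.0215 x [-0.  0. -1.] y [ 0.969  0.249 -0.   ] yawdeg 14.42 q [-0.418  0.272  1.728 -0.     1.142 -0.669] M [-0.08  0.03  0.02]
```

Request:
jog_arm(
  rows=[0, 0, -0.003, 0, 0, 0, 1, 0, 0, -0.003, 0, 0, 0, 1, 0, 0, -0.003, 0, 0, 0, 1, 0, 0, 0, 0, 0, 0, 1],
)

```text
time_s: 10.5
ee_pos: [0.4752, -0.1709, 0.1263]
eef_rot: [-2.231, 1.57, 2.733]
force: [0.4, -0.6, -0.5]
grip_width: 0.0215
```

Request:
jog_arm(
  rows=[0, 0, -0.003, 0, 0, 0, 1, 0, 0, -0.003, 0, 0, 0, 1, 0, 0, -0.003, 0, 0, 0, 1, 0, 0, 0, 0, 0, 0, 1],
)

```text
time_s: 10.83
ee_pos: [0.4752, -0.1709, 0.1173]
eef_rot: [-2.236, 1.57, 2.728]
force: [-0.1, -0.9, -1.0]
grip_width: 0.0212
```

Request:
jog_arm(
  rows=[0, 0, -0.004, 0, 0, 0, 1, 0, 0, -0.004, 0, 0, 0, 1, 0, 0, -0.003, 0, 0, 0, 1, 0, 0, 0, 0, 0, 0, 1],
  squeeze=50,
)

```text
time_s: 11.17
ee_pos: [0.4751, -0.1709, 0.1063]
eef_rot: [-2.216, 1.57, 2.748]
force: [-0.1, -0.9, 0.1]
grip_width: 0.0215
```

Request:
jog_arm(
  rows=[0, 0, -0.002, 0, 0, 0, 1, 0, 0, -0.002, 0, 0, 0, 1, 0, 0, -0.002, 0, 0, 0, 1, 0, 0, 0, 0, 0, 0, 1],
)

```text
time_s: 11.5
ee_pos: [0.4754, -0.1711, 0.1009]
eef_rot: [-0.452, 1.571, -1.771]
force: [-1.6, -0.4, 2.2]
grip_width: 0.0214
```

Run:
```python
from h import *
st()
```

```text
t 11.5 p [ 0.4754 -0.1711  0.1009] F [-1.56 -0.45  2.19] w 0.0214 x [-0. -0. -1.] y [ 0.969  0.249 -0.   ] yawdeg 14.42 q [-0.418  0.317  1.759 -0.     1.065 -0.669] M [-0.16  0.32 -0.05]
```

Request:
jog_arm(
  rows=[0, 0, -0.0015, 0, 0, 0, 1, 0, 0, -0.0015, 0, 0, 0, 1, 0, 0, 0, 0, 0, 0, 1, 0, 0, 0, 0, 0, 0, 1],
)

```text
time_s: 11.83
ee_pos: [0.4755, -0.1711, 0.0982]
eef_rot: [0.183, 1.571, -1.136]
force: [-2.8, -0.3, 4.8]
grip_width: 0.0212
```

Request:
jog_arm(
  rows=[0, 0, -0.001, 0, 0, 0, 1, 0, 0, 0, 0, 0, 0, 1, 0, 0, 0, 0, 0, 0, 1],
)

```text
time_s: 12.08
ee_pos: [0.4756, -0.1712, 0.098]
eef_rot: [0.667, 1.57, -0.652]
force: [-7.2, 0.3, 14.3]
grip_width: 0.0212
```

Request:
jog_arm(
  rows=[0, 0, -0.001, 0, 0, 0, 1, 0, 0, 0, 0, 0, 0, 1, 0, 0, 0, 0, 0, 0, 1],
)

```text
time_s: 12.33
ee_pos: [0.4756, -0.1712, 0.0978]
eef_rot: [0.643, 1.57, -0.676]
force: [-10.9, 1.6, 25.8]
grip_width: 0.0214
```

Request:
jog_arm(
  rows=[-0.0006, 0, 0, 0, 0, 0, 1, 0, 0, 0, 0, 0, 0, 1, 0, 0, 0, 0, 0, 0, 1],
)

```text
time_s: 12.58
ee_pos: [0.4755, -0.1712, 0.0979]
eef_rot: [0.957, 1.568, -0.362]
force: [-6.7, 2.3, 22.5]
grip_width: 0.0211
```

Run:
```python
from h import *
st()
snap('scene','s13');snap('wrist','w13');st()
crop('s13','s13d',240,110,360,210,6)
crop('w13','w13d',220,130,420,290,4)
# lid plane from wrist depth
z=load('s13');P=cloud(z);h=np.array([.475,-.170]);x=np.array([.976,.216]);y=np.array([-.216,.976])
d=P[...,:2]-h;a=d@x;b=d@y
for nm in('s13','s6'):
  P=cloud(load(nm));d=P[...,:2]-h;a=d@x;b=d@y
  for lo,hi in((-.02,0),(.02,.04),(.1,.115),(.12,.135)):
    m=(a>lo)&(a<hi)&(abs(b)>.035)&(abs(b)<.06)&(P[...,2]>.06)&(P[...,2]<.11);print(nm,lo,m.sum(),np.median(P[...,2][m]).round(4))
```

```text
t 12.58 p [ 0.4755 -0.1712  0.0979] F [-6.69  2.27 22.52] w 0.0211 x [ 0.002 -0.001 -1.   ] y [0.969 0.249 0.002] yawdeg 14.42 q [-0.418  0.321  1.763  0.     1.055 -0.67 ] M [0.46 1.43 0.01]
t 12.68 p [ 0.4755 -0.1712  0.0979] F [-7.06  2.45 23.52] w 0.021 x [ 0.002 -0.001 -1.   ] y [0.968 0.249 0.002] yawdeg 14.42 q [-0.418  0.321  1.763  0.     1.055 -0.67 ] M [ 0.4   1.47 -0.01]
s13 -0.02 84 0.0823
s13 0.02 140 0.0815
s13 0.1 100 0.081
s13 0.12 104 0.082
s6 -0.02 124 0.0887
s6 0.02 148 0.0864
s6 0.1 104 0.0827
s6 0.12 98 0.0826
```

View pics/s13d.png

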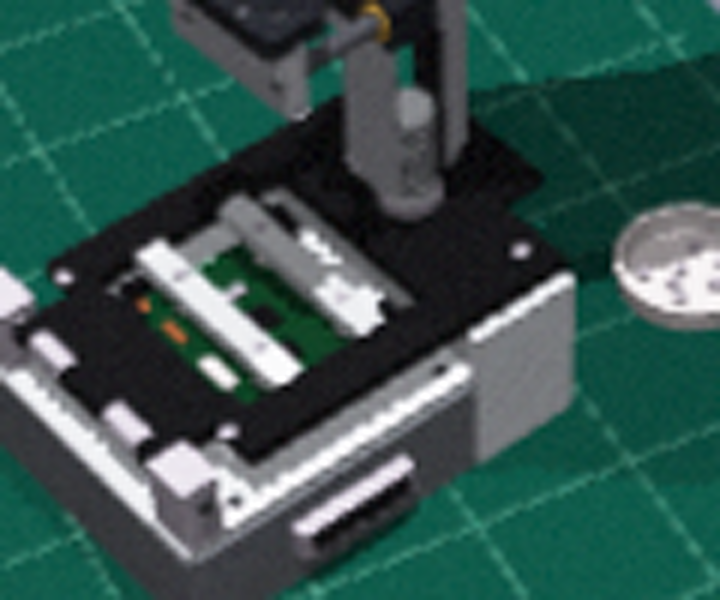

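View pics/w13d.png

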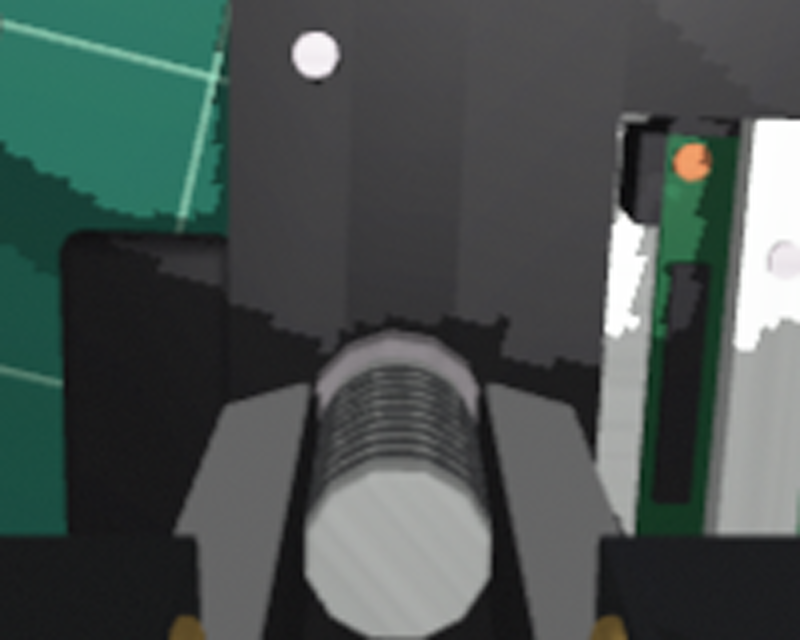

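Request:
jog_arm(
  rows=[0, 0, 0, 0, 0, 0, 1, 0, 0, 0, 0, 0, 0, 1, 0, 0, 0, 0, 0, 0, 1, 0, 0, 0, 0, 0, 0, 1],
)

```text
time_s: 13.02
ee_pos: [0.4755, -0.1713, 0.0978]
eef_rot: [0.936, 1.568, -0.383]
force: [-6.4, 2.2, 23.4]
grip_width: 0.0214
```

Run:
```python
from h import *
st(); snap('scene','s14'); print(ctrl.hand_in()); st()
```

```text
t 13.02 p [ 0.4755 -0.1713  0.0978] F [-6.35  2.24 23.37] w 0.0214 x [ 0.002 -0.001 -1.   ] y [0.968 0.249 0.002] yawdeg 14.42 q [-0.418  0.321  1.763  0.     1.055 -0.67 ] M [0.48 1.51 0.04]
the job is handed in; nothing more can be done
None
the job is handed in; nothing more can be done
```

View pics/s14.png

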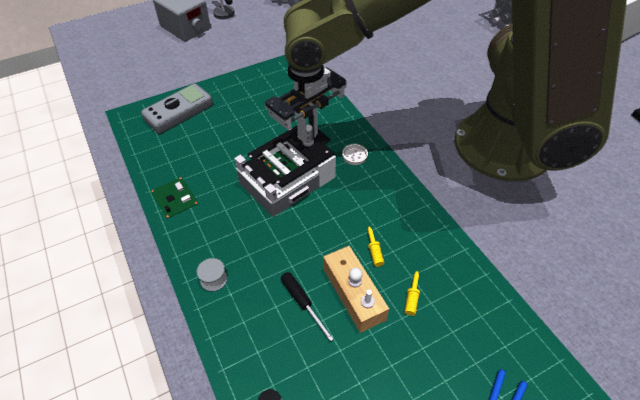

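I closed the lid, moved the thick-handled pin from the block through the lid hole into the base hole, and handed in at about 13 s. The gripper is still on the pin, pressing down with about 23 N.

**Last checks:**
- The motion came to a hard stop at the height I had predicted for a shut lid.
- Depth readings put the lid's upper face level, about 81–82 mm above the table from front to back, against 89 mm at the hole end before pressing. The nominal shut height is 83 mm; the camera calibration is only good to about 2 mm.
- The collar sits on the lid and the pin has not slipped in the fingers.
- The slim and ball pins are still in the block.

**Did not go cleanly:**
- About 7 N of sideways force remains on the pin. I shifted the arm 0.6 mm to bring it down from 11 N.
- Both yellow look-alikes fell over and now lie on the mat. They were already down in the 2.5 s picture, and I never touched them.
- One move call was refused as invalid. I never found out why, and the arm did not move on that call.

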